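# Shift the load selector into third

### The arm

A 6-joint arm with a two-finger parallel gripper is mounted at the origin on a cart in front of the work surface, level with it; the furniture and walls round the work are solid. World frame = base frame: x ahead of the robot, y to its left, z up, the work surface at z = 0. Lengths are in m, angles in rad, forces in N, time in s.
With the tool pointing down it reaches from about 0.375 to 0.9 m from the base axis. Payload 3.1 kg.
Tool frame: the origin (TCP) lies on the centre line of the jaws, within the pads' length; the fingertips stand robot.tcp_to_tips ahead of it and the grasp point (between the pads) lies 3 mm ahead of it (robot.tcp_to_tips is the distance from the TCP to the fingertips, in m); z points along the fingers, y is the line along which they close (so a half turn about z gives the same grasp; the last joint's range is limited). The gripper opens to 87 mm and grips with 3 to 60 N. Pads are 19 mm wide; open, the fingers measure 117 mm over their backs; the gripper's body (75 mm by 190 mm) begins 51 mm behind the grasp point.
Start: joints at [-1.304, 0.527, 1.433, -0, 1.181, -0.178], TCP at [0.269, -0.564, 0.245] pointing down, gripper open.
Joint ranges: [-3.08, 3.08], [-0.75, 2.2], [0.22, 2.44], [-1.43, 4.57], [0, 2.65], [-2.85, 2.85]. Speed limits (rad/s): [2.79, 2.79, 3.14, 3.14, 3.14, 3.14].

### API

Orientations are given as a unit quaternion [x, y, z, w].
In Python, from rig import robot gives the robot as it stands. The module is installed in compiled form; this text tells all that it offers.
- The arm moves only by the shell command python3 -m jog 'ROWS' [FORCE]. ROWS is JSON, one flat list of numbers, 5 for each row, row after row: the finger opening in m, from 0 to 0.087, then the shift along the tool's x, y, z in m, then the turn about the tool's z in units of 10 degrees (1.0 is 10 degrees). In form: [claw, x, y, z, roll, claw, x, y, z, roll, ...]. A call has 1 to 20 rows; each row shifts and turns the commanded pose from where the row before left it, along the tool's axes as they then stand; what a row does not reach is not made up. A row lasts 1/8 s, in which the tool goes at most 62.5 mm and 10.7 degrees, less where a joint would pass 70% of its speed; a pose out of reach is approached as far as the arm can. A call with a gripper value outside its range is refused whole. The fingers move at their own pace and stop on an object; FORCE is the grip in N (left out, the last holds). Time passes only in rows, so rows that do not move let the fingers close. It gives the time, the measured TCP pose, the force, the opening and the grip force at its end, in the units of the state.
- robot.get_obs(): the state, without advancing time (a new reading comes with each control period).
- robot.camera(name): name is "side" or "top"; returns the picture (480x640x3 uint8, blue, green, red); there is no depth.
- robot.camera_model(name): a dict with "fx", "fy", "cx", "cy" (pixels), "distortion" ([k1, k2, p1, p2, k3] as OpenCV has them; the pictures are not rectified), "R" (3x3) and "t" (3): a world point X has camera coordinates R X + t. Camera axes: x right, y down, z forward; pixel columns grow to the right and rows downward; lengths in m; the calibration is good to about 2 mm. A picture is of the moment at which its call begins. camera_model takes no time and is no camera call.
- robot.hand_in(): hands the job in; it is judged then, once.
Trained networks look in the newest picture that a camera, given by its name, has taken for a name from the list of things; names that differ only in an ending like _2 or _b are one class to them, and where a whole thing is asked for, a point or a joint stands for the part that bears it (a point fixed in the world has none). Each returns a list of dicts, best first, with "conf" (0 to 1); they miss things now and then, are a little off and sometimes report something else, mostly with a low value. They report only what shows in the picture. A call takes as long as a camera call.
- robot.look_for(camera, label): "extent" ([centre column, centre row, width, height] in pixels, round what is visible of it).
- robot.outline_of(camera, label): "region" (480x640 bool, what is visible of it) and "extent" ([centre column, centre row, width, height] in pixels, round what is visible of it).
The state is a dict: "time": time; "q": joint angles; "joint_velocities": joint speeds; "joint_torque": joint torques, N m; "position": TCP position; "tool_rot": TCP orientation; "ft_force": force on the tool from outside, world axes, zero at the start; "moment": the same for the moment, N m; "grip_width": finger opening in m; "grip_force": force on a finger pad.
Only numpy, scipy, OpenCV 4.12 (cv2) and the standard library are available. Lean on these libraries where they do the work, as an engineer would, in place of code of your own. Each camera call takes 0.05 s, during which the arm holds its last target. There are 200 camera calls.

### The job

Shift the gated lever of the test-load selector into its third slot, the forward right one marked with three red dots: bring it to the cross channel, push it across to the right, then push it forward until it is fully home, without letting it go into the fourth slot. Only push the knob with the outside of the shut fingers, never take the knob or stem between them, and leave the loose things round the selector where they are.

Things in the scene. Friction and masses are not known exactly. Their poses are not given: they have to be found in the camera images.
- selector: Test-load selector, a fixed grey housing 160 (x) x 140 (y) x 112 mm high with a bright aluminium gate plate on top. Origin: centre of its underside, on the worktop. Its x axis points forward (away from the robot, yaw up to 0.35 rad either way), y to its left, z up. The lever swings both ways about a pivot 50 mm above this origin; its stem is 10 mm thick.
- gate (a point): Centre of the H-shaped gate, at the plate's top, 112 mm up; axes as the selector's. Two rails run along x. Left rail: slot 1 forward (one black dot), slot 2 back (two black dots). Right rail: slot 3 forward (three red dots), slot 4 back (four black dots). The stem can change rails only through the cross channel in the middle (x = 0); round-nosed tongues block it elsewhere.
- yoke (a joint): Sideways angle of the lever, rad: 0 upright, positive to the right (-y of the selector), stops at -0.27 and 0.27. In the left slots about -0.27 to -0.21, in the right slots 0.21 to 0.27. Friction only, no spring: it stays where it is left. About 2.5 N at the knob moves it.
- lever (a joint): Fore-and-aft angle of the lever, rad: 0 in the middle of the cross channel, positive forward (+x of the selector), stops at -0.36 and 0.36 (fully home). It passes sideways only while within about 0.09 of 0. Friction only, no spring: it stays where it is left. About 3.6 N at the knob moves it. It starts anywhere in the left rail.
- knob (a point): Centre of the black knob on the lever, 140 mm from the pivot along the stem; z axis along the stem. The knob is a barrel of 34 mm diameter and 43 mm height (20 mm above this point, 23 mm below it), with a red disc on top. Upright, its centre is 190 mm above the worktop.
- test_block: Loose round steel test block, 62 mm diameter, 14 mm high, on the worktop right of the selector; origin at its underside. Not to be moved.
- mount_green: Loose green round mounted specimen, 30 mm diameter, 22 mm high, left of the selector; origin at its underside. Not to be moved.
- slug: Loose steel slug, 25 mm diameter, 28 mm high, left of the selector nearer the robot; origin at its underside. Not to be moved.
- tape_roll: Loose roll of black tape, 57 mm diameter, 19 mm high, lying to the right on the worktop; origin at its underside. Not to be moved.
- loupe: Loose black and clear loupe, 46 mm diameter, 34 mm high, beyond the selector; origin at its underside. Not to be moved.
- file: Loose hand file with wooden handle, 225 mm long, lying to the right; origin at its underside. Not to be moved.

How it is judged:
By the outcome, as a careful person would: the job done as asked, in the order asked, and still so for the second after the job is handed in, with the robot touching nothing.
It also fails if it takes over 45 s, if anything falls off the work surface, if the arm or the gripper's body presses on something with over 40 N, if the wrist force passes 120 N, or if a joint passes its speed limit or range.

## Working session

There is one attempt and no reset: what is moved stays moved. The work goes in short steps, Python scripts to look and compute and a shell command to move; the robot and the scene stay as the last step left them, time stands still between calls to the robot, and variables do not carry over. Pictures are saved under pics/ and viewed, at most 10 in all, crops included, and the job is handed in when it is done.

```bash
mkdir -p pics; python3 - <<'E'
from rig import robot
import cv2,numpy as np
o=robot.get_obs();print(o['position'],o['tool_rot'],robot.tcp_to_tips,o['time'],o['grip_width'])
ims=[]
for c in('top','side'):
    cv2.imwrite(f'pics/{c}0.png',robot.camera(c))
    m=robot.camera_model(c);print(c,-np.array(m['R']).T@np.array(m['t']),m['fx'])
    for l in('selector','knob','gate'):
        print(l,[(d['conf'],np.round(d['extent'],1)) for d in robot.look_for(c,l)[:2]])
E
```

```text
[ 0.26876775 -0.56349541  0.24355911] [ 9.75367029e-01  2.20585547e-01 -5.16217589e-05 -1.08327757e-03] 0.022 0.0 0.08693338995585292
top [0.39377093 0.0031497  1.0476338 ] 452.50046806378026
selector [(0.68, array([246.4, 246.8,  69.4,  77.6]))]
knob [(0.66, array([226.3, 230.8,  28.3,  27.7]))]
gate [(0.58, array([244.9, 247.8,  75.7,  78.8]))]
side [0.32852449 0.86419416 0.55327556] 500.45803189912806
selector [(0.67, array([290.2, 304.4, 117.4, 123.1]))]
knob [(0.94, array([276.7, 264.4,  25.6,  49.3]))]
gate [(0.6, array([289.5, 303.5, 114.3, 121.6]))]
```

View pics/top0.png

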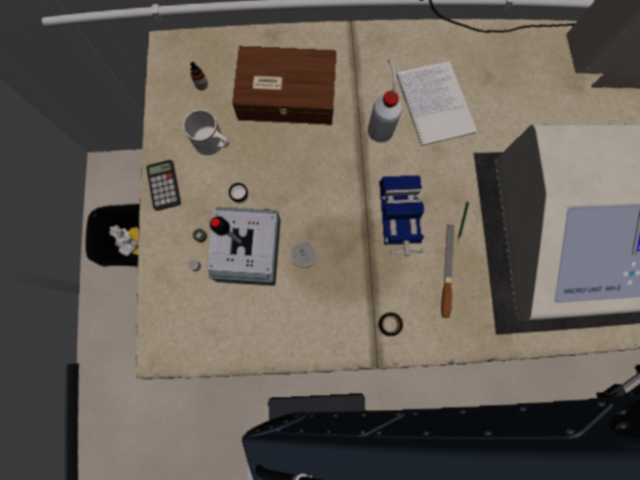

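View pics/side0.png

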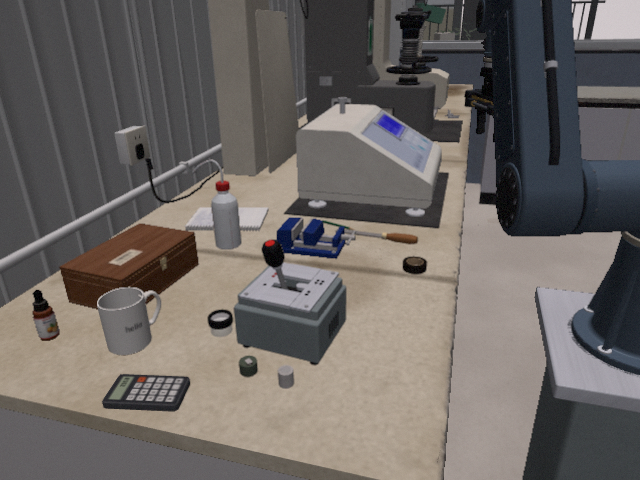

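```bash
python3 - <<'E'
import cv2
a=cv2.imread('pics/top0.png')[190:300,190:310]
cv2.imwrite('pics/topc.png',cv2.resize(a,None,fx=5,fy=5,interpolation=cv2.INTER_CUBIC))
E
```

```text
(no output)
```

View pics/topc.png

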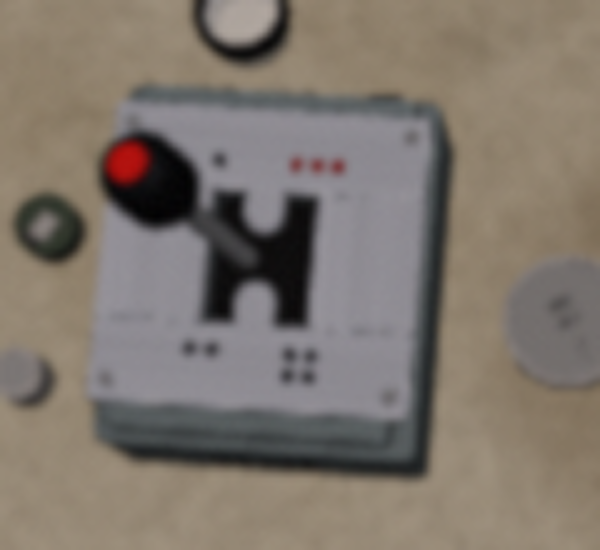

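The top view shows the selector with its H centre near (242, 242). The lever is in the left rail, forward, with its red cap at (215, 222). The three red dots are at (253, 223). Next I compute the geometry.

```bash
cat > h.py <<'E'
import cv2,numpy as np
from scipy.optimize import least_squares
from rig import robot
def ray(c,uv):
    m=robot.camera_model(c);R=np.array(m['R']);t=np.array(m['t'])
    K=np.array([[m['fx'],0,m['cx']],[0,m['fy'],m['cy']],[0,0,1]])
    p=cv2.undistortPoints(np.array([[uv]],float),K,np.array(m['distortion']))[0,0]
    return -R.T@t,R.T@np.array([p[0],p[1],1])
def at(c,uv,z):
    o,d=ray(c,uv);return o+d*(z-o[2])/d[2]
def proj(c,X):
    m=robot.camera_model(c);R=np.array(m['R']);t=np.array(m['t'])
    K=np.array([[m['fx'],0,m['cx']],[0,m['fy'],m['cy']],[0,0,1]])
    return cv2.projectPoints(np.array([X],float),cv2.Rodrigues(R)[0],t,K,np.array(m['distortion']))[0][0,0]
def red(c,im,near):
    h=im.astype(int);M=((h[...,2]>120)&(h[...,1]<70)&(h[...,0]<70)).astype(np.uint8)
    n,l,s,ce=cv2.connectedComponentsWithStats(M)
    k=[i for i in range(1,n) if s[i,4]>8]
    i=min(k,key=lambda i:np.hypot(*(ce[i]-near)));return ce[i],s[i,4]
def stem(y,l,yaw):
    v=np.array([np.tan(l),-np.tan(y),1]);v/=np.linalg.norm(v)
    c,s=np.cos(yaw),np.sin(yaw);return np.array([[c,-s,0],[s,c,0],[0,0,1]])@v
def lever(obs,g,yaw):
    piv=np.array([g[0],g[1],.05])
    r=least_squares(lambda p:np.concatenate([proj(c,piv+.16*stem(*p,yaw))-u for c,u in obs]),[0,0])
    return r.x,r.fun,piv+.14*stem(*r.x,yaw)
E
python3 - <<'E'
from h import *
f=lambda u,v:at('top',(190+u/5-.4,190+v/5-.4),.112)
sc=np.array([f(*p) for p in[(133,122),(411,137),(389,397),(105,378)]])
H=np.array([f(*p) for p in[(219,190),(318,197),(308,326),(203,321)]])
print(sc.round(4),H.round(4),sc.mean(0),H.mean(0))
for A in(sc,H):
    x=A[0]+A[1]-A[2]-A[3];y=A[0]+A[3]-A[1]-A[2];print(np.arctan2(x[1],x[0]),np.arctan2(-y[0],y[1]),np.linalg.norm(x)/2,np.linalg.norm(y)/2)
t,s=red('top',cv2.imread('pics/top0.png'),(216,223)),red('side',cv2.imread('pics/side0.png'),(272,245));print(t,s)
g=(sc.mean(0)+H.mean(0))/2;x=A[0]+A[1]-A[2]-A[3]
for yaw in(-.03,-.1):
  print(lever([('top',t[0])],g,yaw),lever([('side',s[0])],g,yaw),lever([('top',t[0]),('side',s[0])],g,yaw))
E
```

```text
[[0.6589 0.1976 0.112 ]
 [0.6463 0.0782 0.112 ]
 [0.5346 0.0907 0.112 ]
 [0.5482 0.2099 0.112 ]] [[0.627  0.1608 0.112 ]
 [0.6218 0.1185 0.112 ]
 [0.5663 0.1239 0.112 ]
 [0.5705 0.1683 0.112 ]] [0.59696997 0.14410315 0.112     ] [0.59641702 0.14287383 0.112     ]
-0.11163148034573334 -0.10925745913286215 0.11188289012992034 0.12002414343928644
-0.11477338484001717 -0.10782880439430988 0.056347676705744684 0.04352445029797583
(array([214.92857143, 221.95238095]), np.int32(42)) (array([269.35714286, 242.71428571]), np.int32(42))
(array([-0.24167668,  0.1234032 ]), array([-2.84217094e-14,  0.00000000e+00]), array([0.61442288, 0.17623739, 0.18495621])) (array([-0.21344063,  0.1350374 ]), array([-5.68434189e-14,  2.84217094e-14]), array([0.61599462, 0.17231982, 0.18563267])) (array([-0.23203339,  0.12520929]), array([ 0.74027003, -0.21859173,  0.22449347,  1.10005788]), array([0.61466636, 0.17491864, 0.18523728]))
(array([-0.24927154,  0.10608935]), array([ 2.84217094e-14, -5.68434189e-14]), array([0.61442288, 0.17623739, 0.18495621])) (array([-0.2219939 ,  0.11979558]), array([-5.68434189e-14,  2.84217094e-14]), array([0.61599462, 0.17231982, 0.18563267])) (array([-0.23980886,  0.10860374]), array([ 0.74027004, -0.21859173,  0.22449348,  1.10005787]), array([0.61466636, 0.17491864, 0.18523728]))
```

```bash
python3 -m jog '[0,0,0,-0.015,0.8, 0,0,0,-0.015,0.8, 0,0,0,-0.015,0.8, 0,0,0,-0.015,0.78, 0,0.019,-0.048,0,0, 0,0.019,-0.048,0,0, 0,0.019,-0.048,0,0, 0,0.019,-0.048,0,0, 0,0.019,-0.048,0,0, 0,0.019,-0.048,0,0, 0,0.019,-0.048,0,0, 0,0.019,-0.048,0,0, 0,0.019,-0.048,0,0, 0,0.019,-0.048,0,0, 0,0.019,-0.048,0,0, 0,0.019,-0.048,0,0, 0,0.019,-0.048,0,0, 0,0.019,-0.048,0,0, 0,0.019,-0.048,0,0, 0,0.019,-0.048,0,0]' 20
cat >> h.py <<'E'
G=np.array([.5967,.1435]);YAW=-.11
def st(near_t=None,near_s=None,save=None):
    o=robot.get_obs();p=np.array(o['position']);c,s=np.cos(YAW),np.sin(YAW);d=p[:2]-G
    q=o['tool_rot'];print('t',o['time'],'tool u,v,z mm',np.round([1e3*(d@[c,s]),1e3*(d@[-s,c]),1e3*p[2]],1),'ang',2*np.arctan2(q[1],q[0]),'F',np.round(o['ft_force'],1),'w',o['grip_width'])
    obs=[]
    for cam,n in(('top',near_t),('side',near_s)):
        if n is None: continue
        im=robot.camera(cam)
        if save: cv2.imwrite(f'pics/{save}_{cam}.png',im)
        try:
            r=red(cam,im,n);print(cam,r)
            if r[1]>15 and np.hypot(*(r[0]-n))<25: obs.append((cam,r[0]))
        except ValueError: print(cam,'none')
    for ob in obs: print(ob[0],'yoke,lever',lever([ob],G,YAW)[0].round(3))
E
python3 -c "
from h import *
st((215,222),(269,243))"
```

```text
time: 2.9
position: [0.6562, 0.1673, 0.3046]
tool_rot: [0.998, -0.055, 0.0, 0.0]
ft_force: [0.5, -0.1, -0.0]
grip_width: 0.0007
grip_force: 0.0
t 2.9 tool u,v,z mm [ 56.5  30.2 304.6] ang -0.11004852335785947 F [ 0.5 -0.1 -0. ] w 0.0007050231362851001
top (array([217.2, 221.5]), np.int32(20))
side (array([269.34090909, 242.63636364]), np.int32(44))
top yoke,lever [-0.221  0.109]
side yoke,lever [-0.222  0.118]
```

```bash
python3 -m jog '[0,0,-0.003,0.03,0, 0,0,0,0.03,0, 0,0,0,0.03,0, 0,0,0,0.029,0, 0,0,0,0,0]' && python3 -m jog '[0,-0.006,0,0,0, 0,-0.006,0,0,0, 0,-0.006,0,0,0, 0,-0.006,0,0,0, 0,-0.005,0,0,0, 0,0,0,0,0]'
python3 -c "
from h import *
st((215,222),(269,243),'b')"
```

```text
time: 3.62
position: [0.6537, 0.1679, 0.1828]
tool_rot: [0.998, -0.055, -0.003, 0.001]
ft_force: [0.1, -0.0, -0.4]
grip_width: 0.0006
grip_force: 0.0
time: 4.38
position: [0.6272, 0.1722, 0.1861]
tool_rot: [0.998, -0.055, 0.001, -0.0]
ft_force: [3.8, -0.4, 2.8]
grip_width: 0.0006
grip_force: 1.7
t 4.375 tool u,v,z mm [ 27.2  31.9 186.1] ang -0.11015347564838411 F [ 3.8 -0.4  2.8] w 0.0005912641931136834
top (array([390.56 ,  97.672]), np.int32(125))
side (array([277.5, 243.5]), np.int32(52))
side yoke,lever [-0.222  0.021]
```

View pics/b_side.png

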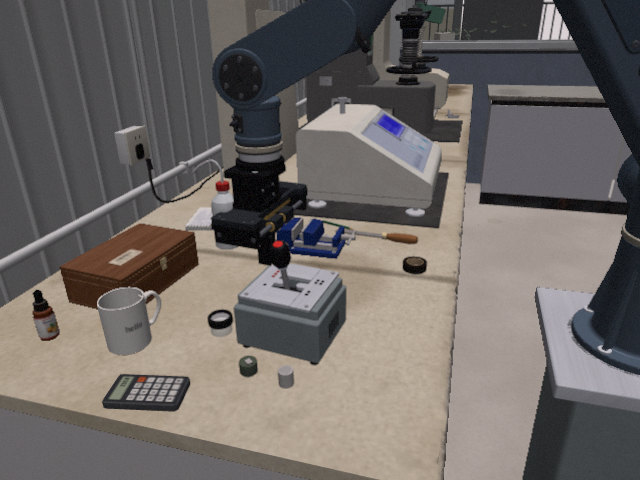

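The side view shows the shut fingers on the forward side of the knob and the lever nearly upright fore-and-aft, red cap at (278, 243). Next I go round to the left side of it.

```bash
python3 -m jog '[0,-0.002,0,0,0, 0,0,0,0,0, 0,0.02,0,0,0, 0,0,-0.024,0,0, 0,0,-0.024,0,0, 0,-0.022,0,0,0, 0,-0.022,0,0,0, 0,0,0,0,0, 0,0,0,0,0]'
python3 -c "
from h import *
st((217,228),(277,243))"
```

```text
time: 5.6
position: [0.6069, 0.2234, 0.1856]
tool_rot: [0.999, -0.055, 0.0, -0.0]
ft_force: [0.6, 0.2, 0.6]
grip_width: 0.0006
grip_force: 0.0
t 5.6 tool u,v,z mm [  1.3  80.5 185.6] ang -0.10919479524405955 F [0.6 0.2 0.6] w 0.0005568813433355277
top (array([213.85185185, 228.62962963]), np.int32(27))
side (array([281.05882353, 244.35294118]), np.int32(17))
top yoke,lever [-0.252  0.017]
side yoke,lever [-0.226 -0.022]
```

```bash
python3 -m jog '[0,-0.001,0.01,0,0, 0,0,0.008,0,0, 0,0,0.008,0,0, 0,0,0.007,0,0, 0,0,0.007,0,0, 0,0,0.007,0,0, 0,0,0.007,0,0, 0,0,0.006,0,0, 0,0,0,0,0]'
python3 -c "
from h import *
st((235,231),(290,240))"
```

```text
time: 6.82
position: [0.5987, 0.1621, 0.1852]
tool_rot: [0.998, -0.055, -0.0, 0.0]
ft_force: [0.9, 1.5, 1.2]
grip_width: 0.0004
grip_force: 0.7
t 6.825 tool u,v,z mm [-1.000e-01  1.870e+01  1.852e+02] ang -0.11080283751992477 F [0.9 1.5 1.2] w 0.00042588760070851284
top (array([240.51612903, 230.64516129]), np.int32(31))
side (array([221.83333333, 182.93333333]), np.int32(30))
top yoke,lever [0.079 0.005]
```

```bash
python3 -m jog '[0,0,0.006,0,0, 0,0,0.006,0,0, 0,0,0.005,0,0, 0,0,0.004,0,0, 0,0,0.002,0,0, 0,0,0,0,0]'
python3 -c "
from h import *
st((252,231),(290,240))"
```

```text
time: 7.68
position: [0.5961, 0.1399, 0.1854]
tool_rot: [0.998, -0.055, -0.0, 0.0]
ft_force: [0.5, 1.6, -1.3]
grip_width: 0.0005
grip_force: 0.9
t 7.675 tool u,v,z mm [ -0.2  -3.7 185.4] ang -0.11041660668477636 F [ 0.5  1.6 -1.3] w 0.0005266589647439299
top (array([253.02941176, 231.61764706]), np.int32(34))
side (array([221.83333333, 182.86666667]), np.int32(30))
top yoke,lever [0.228 0.007]
```

```bash
python3 -m jog '[0,0,0.0025,0,0, 0,0,0,0,0, 0,0,0,0,0, 0,0,-0.022,0,0, 0,-0.024,0,0,0, 0,-0.024,0,0,0, 0,0,0.025,0,0, 0,0,0.025,0,0, 0,0,0,0.006,0, 0,0,0,0,0]'
python3 -c "
from h import *
st((254,231),(300,240),'c')"
```

```text
time: 9.02
position: [0.5453, 0.1159, 0.1792]
tool_rot: [0.998, -0.055, -0.0, -0.0]
ft_force: [-0.1, 1.1, -0.8]
grip_width: 0.0005
grip_force: 0.0
t 9.025 tool u,v,z mm [-48.  -33.1 179.2] ang -0.10991813010128189 F [-0.1  1.1 -0.8] w 0.0004920671053798933
top (array([168.78571429, 175.35714286]), np.int32(14))
side (array([221.67741935, 182.90322581]), np.int32(31))
```

View pics/c_side.png

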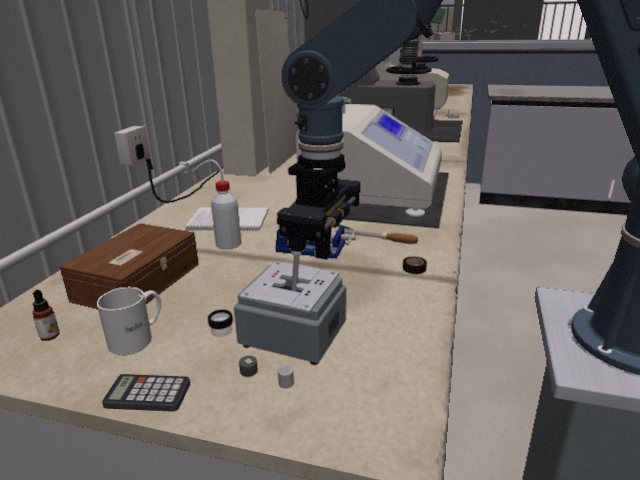

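The side view shows the stem, at (296, 265), now leaning to the right side of the gate and in the cross channel. The knob is hidden behind the gripper. I push forward.

```bash
python3 -m jog '[0,0.01,0.001,0,0, 0,0.008,0,0,0, 0,0.006,0,0,0, 0,0.006,0,0,0, 0,0.006,0,0,0, 0,0.006,0,0,0, 0,0,0,0,0]'
python3 -c "
from h import *
st((254,224),(295,240))"
```

```text
time: 10.0
position: [0.5877, 0.1094, 0.1794]
tool_rot: [0.998, -0.055, 0.0, -0.0]
ft_force: [-2.0, 0.6, 0.5]
grip_width: 0.0006
grip_force: 1.2
t 10.0 tool u,v,z mm [ -5.2 -34.9 179.4] ang -0.11045848896964039 F [-2.   0.6  0.5] w 0.0005695893595262633
top (array([169. , 175.5]), np.int32(16))
side (array([221.83333333, 182.86666667]), np.int32(30))
```

```bash
python3 -m jog '[0,0.005,0,0,0, 0,0.005,0,0,0, 0,0.004,0,0,0, 0,0.003,0,0,0, 0,0.002,0,0,0, 0,0,0,0,0]'
python3 -c "
from h import *
st((254,216),(285,245),'d')"
```

```text
time: 10.85
position: [0.6056, 0.1074, 0.1792]
tool_rot: [0.998, -0.055, -0.0, 0.0]
ft_force: [-3.8, 2.5, -3.5]
grip_width: 0.0007
grip_force: 2.1
t 10.85 tool u,v,z mm [ 12.8 -34.9 179.2] ang -0.1101812712551096 F [-3.8  2.5 -3.5] w 0.0006548703037189581
top (array([169.13333333, 175.46666667]), np.int32(15))
side (array([221.67741935, 182.90322581]), np.int32(31))
```

View pics/d_side.png

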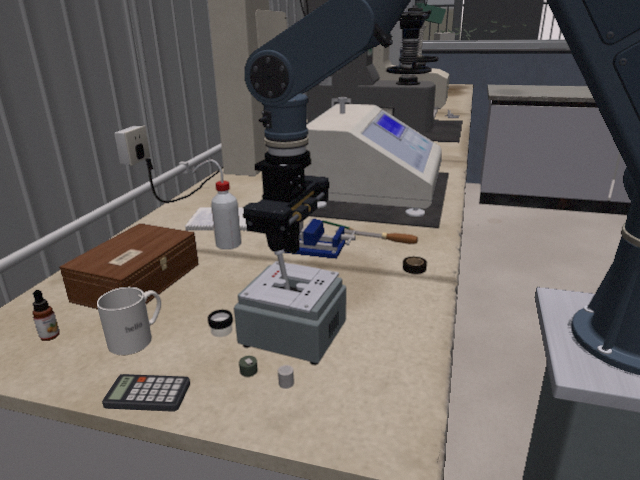

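The side view shows the stem leaning forward in the right rail, with the fingers behind the knob near (283, 240). I continue until the stop is felt.

```bash
for i in 1; do python3 -m jog '[0,0.002,0,0,0, 0,0.002,0,0,0, 0,0.001,0,0,0, 0,0,0,0,0]'; done; python3 -m jog '[0,0.002,0,0,0, 0,0,0,0,0]'
```

```text
time: 11.45
position: [0.6101, 0.1068, 0.1792]
tool_rot: [0.998, -0.055, -0.001, 0.0]
ft_force: [-4.4, 2.1, -4.2]
grip_width: 0.0007
grip_force: 2.5
time: 11.7
position: [0.6124, 0.1066, 0.1792]
tool_rot: [0.998, -0.055, -0.001, 0.0]
ft_force: [-4.6, 1.6, -3.5]
grip_width: 0.0008
grip_force: 2.5
```

```bash
python3 -m jog '[0,0.002,0,0,0, 0,0,0,0,0]'; python3 -m jog '[0,0.002,0,0,0, 0,0,0,0,0]' 
python3 -c "
from h import *
st((256,208),(280,245))"
```

```text
time: 11.95
position: [0.6138, 0.1065, 0.1791]
tool_rot: [0.998, -0.055, -0.001, 0.0]
ft_force: [-5.7, 1.2, -3.6]
grip_width: 0.0005
grip_force: 2.9
time: 12.2
position: [0.6148, 0.1064, 0.1788]
tool_rot: [0.998, -0.055, -0.002, 0.0]
ft_force: [-6.3, 2.1, -4.0]
grip_width: 0.0003
grip_force: 3.6
t 12.2 tool u,v,z mm [ 22.1 -34.9 178.8] ang -0.11000513577354898 F [-6.3  2.1 -4. ] w 0.00026305150038304114
top (array([169.13333333, 175.46666667]), np.int32(15))
side (array([221.87096774, 182.83870968]), np.int32(31))
```

```bash
python3 -m jog '[0,0.003,0,0,0, 0,0,0,0,0]'; python3 -m jog '[0,0.003,0,0,0, 0,0,0,0,0, 0,0,0,0,0]' 
```

```text
time: 12.55
position: [0.6165, 0.1063, 0.1784]
tool_rot: [0.998, -0.055, -0.004, -0.0]
ft_force: [-8.3, 2.1, -2.7]
grip_width: 0.0007
grip_force: 4.6
time: 12.92
position: [0.6179, 0.1062, 0.1781]
tool_rot: [0.998, -0.055, -0.006, -0.0]
ft_force: [-11.0, 2.4, -3.3]
grip_width: 0.0007
grip_force: 5.6
```

```bash
python3 -m jog '[0,-0.02,0,0,0, 0,-0.03,0,0,0, 0,0,0,-0.04,0, 0,-0.03,0,-0.04,0, 0,-0.05,0,-0.03,0, 0,-0.05,0,0,0, 0,0,0,0,0]'
python3 -c "
from h import *
st((256,208),(280,245),'e')
im=cv2.imread('pics/e_top.png')[170:290,180:310];im2=cv2.imread('pics/e_side.png')[200:380,200:380]
cv2.imwrite('pics/ec.png',np.hstack([cv2.resize(im,(390,360)),cv2.resize(im2,(360,360))]))"
```

```text
time: 13.8
position: [0.4428, 0.1253, 0.2916]
tool_rot: [0.999, -0.055, 0.003, 0.0]
ft_force: [0.8, -1.0, 0.3]
grip_width: 0.0003
grip_force: 0.0
t 13.8 tool u,v,z mm [-150.9  -35.   291.6] ang -0.10922668603423061 F [ 0.8 -1.   0.3] w 0.0003224327422865742
top (array([255.6       , 204.17777778]), np.int32(45))
side (array([221.61290323, 182.83870968]), np.int32(31))
top yoke,lever [0.235 0.387]
```

View pics/ec.png

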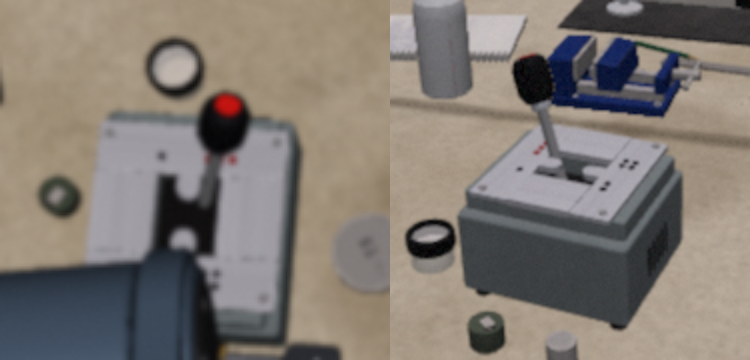

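The picture shows the lever leaning fully forward in the right rail, with its red cap at (256, 204) in the top view. The measured angle is at the stop, the loose things have not moved, and the arm is clear.

```bash
python3 -c "
from rig import robot
print(robot.hand_in())"
```

```text
the job is handed in; nothing more can be done
None
```

The lever is in slot 3, pushed forward against its stop via the cross channel with only the outside of the shut fingers; the loose things near the selector look unmoved, and I handed the job in at about 14 s.

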